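Park the tool block and stand the sanding stick in it

TASK

The sanding stick is lying on the taped parking spot of the tool block: first lay it down on the teal cutting mat and let go of it. Then push the wooden tool block across the bench, sliding it and not lifting or tipping it, until it sits inside the yellow tape outline, square with it. Last, take the stick from the mat and stand it end-down (either end) in the square well of the parked block, fully home; leave the glue bottle, the thread spool and the hammer alone.

Things in the scene. Friction and masses are not known exactly. Their poses are not given: they have to be found in the camera images.
- stick: loose edge-sanding stick, a straight square bar 160 x 22 x 22 mm of pale wood with dark grit on its faces, 90 g. Origin at its centre (11 mm above what it lies on); x along its length, the two ends are alike
- tool_block: loose solid pale wooden block, 150 (x) x 110 (y) x 70 (z) mm, about 0.75 kg (0.55 to 0.95), too wide to grasp. Origin at the centre of its underside; x along its long side, z up. In its top is one square well (see well). Two mushroom-headed awl handles, 24 mm across, are fixed in it on its centre line at x = -12 and -42 mm and rise to 100 mm above its underside
- well (a point): centre of the mouth of the square well in the tool block, on the block's top: 35 mm from the block's centre towards its +x end, 70 mm above its underside. The well is 28 x 28 mm, sides parallel to the block's, 55 mm deep (its floor 15 mm above the bench); axes as the block's
- spot: parking spot: flat yellow tape rectangle on the bench, 186 (x) x 146 (y) mm inside the tape, the tape 10 mm wide and without height. Origin at its centre at bench level; x along its long side, the block's long side goes along it, either way round
- mat: fixed teal cutting mat with a pale grid, 240 (x) x 200 (y) x 3 mm thick. Origin at the centre of its underside, at bench level
- glue: bystander: white glue bottle with a red cap, 52 mm across, 130 mm tall, loose. Origin at the centre of its underside
- thread: bystander: tan thread spool standing on end, 60 mm across, 73 mm tall, loose. Origin at the centre of its underside
- hammer: bystander: small hammer, 220 mm long, lying on the bench, loose. Handle to its -x, head to its +x; origin near its middle, on its underside
Things that resemble listed ones, but are neither listed nor needed, are in the scene too. Of the things that look like the stick, take the one that is nearest to the robot's base at the start.

How it is judged:
By the outcome, as a careful person would: the job done as asked, in the order asked, and still so for the second after the job is handed in, with the robot touching nothing.
It also fails if it takes over 72 s, if anything falls off the work surface, if the arm or the gripper's body presses on something with over 40 N, if the wrist force passes 120 N, or if a joint passes its speed limit or range.

ROBOT

A 6-joint arm with a two-finger parallel gripper is mounted at the origin on the work surface. World frame = base frame: x ahead of the robot, y to its left, z up, the work surface at z = 0. Lengths are in m, angles in degrees, forces in N, time in s.
With the tool pointing down it reaches from about 0.375 to 0.75 m from the base axis. Payload 9 kg.
Tool frame: the origin (TCP) lies where the fingers leave the gripper's body, on its centre line; the fingertips stand 73 mm ahead of it and the grasp point (between the pads) lies 54 mm ahead of it (robot.tip_reach is the distance from the TCP to the fingertips, in m); z points along the fingers, y is the line along which they close (so a half turn about z gives the same grasp; the last joint's range is limited). The gripper opens to 85 mm and grips with 20 to 120 N. Pads are 22 mm wide; open, the fingers measure 114 mm over their backs; the gripper's body (76 mm by 85 mm) begins 54 mm behind the grasp point. The pads swing forward as they close: fully open they stand 13 mm farther back than shut.
Start: joints at [-76.645, 5.964, 5.575, 89.605, 0, 77.527], TCP at [0.261, -0.54, 0.304] pointing down, gripper open.
Joint ranges: [-171.21, 171.21], [-48.23, 106.86], [-62.78, 66.21], [-105.2, 120.99], [-86.42, 89.51], [-180, 180]. Speed limits (degrees/s): [127.2, 127.2, 147.25, 180, 180, 180].

INTERFACE

Orientations are given as [roll, pitch, yaw] about the fixed x, y, z axes, in that order (R = Rz(yaw) Ry(pitch) Rx(roll)).
In Python, from plant import robot gives the robot as it stands. Calls block until the motion is done:
- robot.move_pose(position, orientation): joint-space move of the TCP to a pose.
- robot.line_to(position, vel=0.15, rotation=None, guard=None): straight line of the TCP; rotation=None keeps the orientation; vel is the mean speed in m/s. With guard (N) it stops when the force on the tool has changed by that much, and returns True; else False.
- robot.goto_joints(angles): joint-space move.
- robot.set_gripper(opening): finger opening in m; the grip force is fixed at half the most; returns when the fingers have stopped.
- robot.pause(seconds).
- robot.ik(position, orientation): joint angles nearest the present ones, or None.
- robot.observe(): the state.
- robot.grab_frame(name): name is "scene" or "top"; returns the picture (420x560x3 uint8, blue, green, red); there is no depth.
- robot.get_calibration(name): a dict with "vertical_fov" (degrees; the focal length in pixels is half the picture's height over the tangent of half this angle, whatever the lens; pixels are square), "cx", "cy" (the principal point, pixels), "rvec" (rotation vector, rad) and "tvec" (3), from world to camera coordinates, as OpenCV has them. Camera axes: x right, y down, z forward; pixel columns grow to the right and rows downward; lengths in m; the calibration is good to about 2 mm. A picture is of the moment at which its call begins. get_calibration takes no time and is no camera call.
A pose or a line that the arm cannot do raises robot.IKError and nothing moves.
- robot.job_done(): hands the job in; it is judged then, once.
The state is a dict: "time": time; "q": joint angles; "qvel": joint speeds; "joint_torque": joint torques, N m; "tool_pos": TCP position; "tcp_rot": TCP orientation; "ft_force": force on the tool from outside, world axes, zero at the start; "torque": the same for the moment, N m; "gripper_width": finger opening in m; "gripper_force": force on a finger pad.
Only numpy, scipy, OpenCV 4.12 (cv2) and the standard library are available. Lean on these libraries where they do the work, as an engineer would, in place of code of your own. Each camera call takes 0.05 s, during which the arm holds its last target. There are 200 camera calls.

## Working session

There is one attempt and no reset: what is moved stays moved. The work goes in short steps, each a Python script; the robot and the scene stay as the last script left them, time stands still between calls to the robot, and variables do not carry over. Pictures are saved under pics/ and viewed, at most 10 in all, crops included, and the job is handed in when it is done.

```bash
mkdir -p pics; ls
python3 - <<'E'
from plant import robot
import cv2
for n in("scene","top"):
    cv2.imwrite(f"pics/{n}0.png",robot.grab_frame(n)); print(robot.get_calibration(n))
E
```

```text
pics
{'vertical_fov': 43.75862922635371, 'cx': 276.21919550015366, 'cy': 205.94641009515053, 'rvec': array([ 0.58929456,  2.51202021, -1.35280913]), 'tvec': array([ 0.59479417, -0.11395085,  1.41818199])}
{'vertical_fov': 53.01467167484887, 'cx': 281.67071015336217, 'cy': 207.43722781776063, 'rvec': array([ 2.1109906 , -2.16640359,  0.12997942]), 'tvec': array([0.04885877, 0.67083836, 1.07327885])}
```

View pics/top0.png

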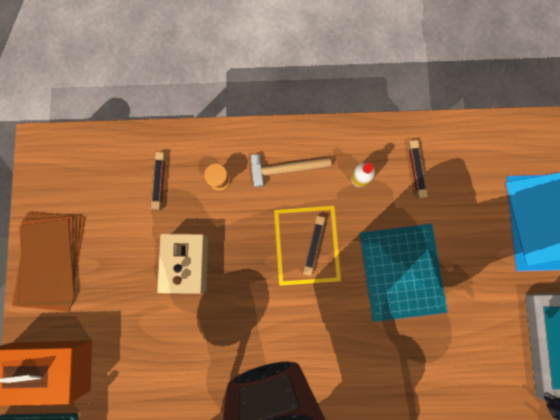

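View pics/scene0.png

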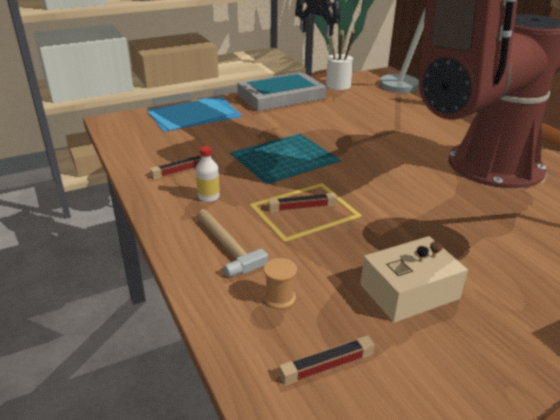

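Stick-like things in the top view are at (158,180), (315,244) and (418,168). The one at (315,244) fits: it lies in the yellow tape and is nearest the base. I'll measure and enlarge it to confirm.

```bash
cat > h.py <<'E'
import numpy as np, cv2
from plant import robot
def cam(n):
    c=robot.get_calibration(n); f=210/np.tan(np.radians(c["vertical_fov"]/2))
    return np.array([[f,0,c["cx"]],[0,f,c["cy"]],[0,0,1]]),c["rvec"],c["tvec"]
def px2w(n,px,z):
    K,r,t=cam(n); R=cv2.Rodrigues(r)[0]; px=np.atleast_2d(px).astype(float)
    d=(R.T@np.linalg.inv(K)@np.c_[px,np.ones(len(px))].T).T; C=-R.T@t
    return C+d*((z-C[2])/d[:,2])[:,None]
def w2px(n,P):
    K,r,t=cam(n); return cv2.projectPoints(np.atleast_2d(P).astype(float),r,t,K,None)[0][:,0]
def rect(mask,z,n="top"):
    "largest blob -> world centre, (long, short) sides, yaw of long side"
    c=max(cv2.findContours(mask,cv2.RETR_EXTERNAL,cv2.CHAIN_APPROX_NONE)[0],key=cv2.contourArea)
    w=px2w(n,c[:,0],z)[:,:2]
    (a,b),(p,q),th=cv2.minAreaRect((w*1000).astype(np.float32))
    if p<q: p,q,th=q,p,th+90
    return np.array([a,b])/1000,(p,q),(th+90)%180-90
E
python3 - <<'E'
from h import *
im=cv2.imread("pics/top0.png"); hsv=cv2.cvtColor(im,cv2.COLOR_BGR2HSV)
print("base px",w2px("top",[[0,0,0],[.5,0,0],[.5,.3,0]]).round())
for u in((158,180),(315,244),(418,168)): p=px2w("top",u,.011)[0];print(u,p.round(3),np.hypot(p[0],p[1]).round(3))
print("mat",rect(cv2.inRange(hsv,(82,90,40),(100,255,255))[:,:460],.003))
y=cv2.inRange(hsv,(23,140,120),(32,255,255)); y[:, :260]=0; y[:,345:]=0;y[:200]=0
print("spot(outer)",rect(cv2.dilate(y,np.ones((2,2))),0))
for u,z in(((363,172),.1),((216,177),.073),((257,170),.02),((330,162),.02)): print(u,px2w("top",u,z)[0].round(3))
a=cv2.resize(im[195:305,140:350],None,fx=3.8,fy=3.8,interpolation=cv2.INTER_CUBIC)
cv2.imwrite("pics/crop1.png",a)
print(hsv[250,195],hsv[244,315],hsv[209,300])
E
```

```text
base px [[301. 471.]
 [295. 272.]
 [185. 275.]]
(158, 180) [0.764 0.376 0.011] 0.852
(315, 244) [ 0.574 -0.056  0.011] 0.577
(418, 168) [ 0.777 -0.348  0.011] 0.851
mat (array([ 0.49485156, -0.28859686]), (236.72085571289062, 198.08595275878906), 5.6913743019104)
spot(outer) (array([ 0.57186279, -0.03516662]), (207.5677490234375, 166.17645263671875), 1.9294549226760864)
(363, 172) [ 0.75 -0.18  0.1 ]
(216, 177) [0.754 0.202 0.073]
(257, 170) [0.782 0.098 0.02 ]
(330, 162) [ 0.799 -0.105  0.02 ]
[ 19  99 234] [170  15  52] [ 23 235 228]
```

View pics/crop1.png

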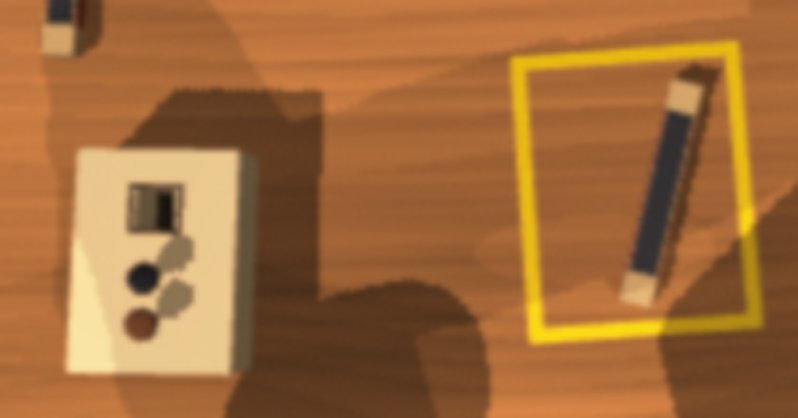

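The crop confirms it: the stick inside the tape has its end caps at crop (685,97) and (638,290). The block's top corners are at crop (78,150), (240,152), (232,374) and (66,372). Its well is at (155,208), on the far (+x) side. Next I'll compute poses and check IK.

```bash
cat >> h.py <<'E'
from scipy.spatial.transform import Rotation as Ro
def pose(g,yaw,tilt=0,flip=0,off=.054):
    """TCP pose putting the grasp point at g. Tool z points down, tilted by `tilt` deg from down towards heading yaw;
    tool y horizontal, perpendicular to heading yaw."""
    y=np.radians(yaw); t=np.radians(tilt); h=np.array([np.cos(y),np.sin(y),0])
    z=np.sin(t)*h+np.array([0,0,-np.cos(t)]); yy=np.array([-h[1],h[0],0])*(-1 if flip else 1)
    R=Ro.from_matrix(np.c_[np.cross(yy,z),yy,z]); return (np.array(g)-off*z).tolist(),R.as_euler("xyz",degrees=True).tolist()
E
python3 - <<'E'
from h import *
C=lambda a:(np.array(a)+.5)/3.8-.5+[140,195]
st=px2w("top",C([[672,80],[704,85],[655,305],[620,298]]),.022)[:,:2]
bl=px2w("top",C([[78,150],[240,152],[232,374],[66,372]]),.07)[:,:2]
sp=px2w("top",C([[512,58],[740,41],[764,328],[531,344]]),0)[:,:2]
we=px2w("top",C([[155,208]]),.07)
for n,q in(("stick",st),("block",bl),("spot outer",sp)):
    d=(q[0]+q[1]-q[2]-q[3])/2; w=(q[0]+q[3]-q[1]-q[2])/2
    print(n,q.mean(0).round(4),np.linalg.norm(d).round(3),np.linalg.norm(w).round(3),"yaw",np.degrees(np.arctan2(d[1],d[0])).round(1),np.degrees(np.arctan2(-w[0],w[1])).round(1))
print("well",we.round(3)); print(robot.tip_reach, pose([.5,0,.1],0))
s=robot.observe();print(s["tcp_rot"],s["time"])
def t(n,g,y,ti=0):
    for f in(0,1):
        q=robot.ik(*pose(g,y,ti,f)); print(n,f,None if q is None else np.round(q))
t("pick",[.574,-.056,.022],10); t("place",[.495,-.289,.025],-20)
t("push0",[.53,.35,.06],0);t("push90",[.53,.35,.06],90);t("push-90",[.53,.35,.06],-90)
for ti in(20,30): t("repick",[.44,-.27,.03],-20,ti)
for ti in(110-0,60): pass
for y in (-20,0): t("insert",[.607,-.035,.25],y,60);t("insert",[.607,-.035,.15],y,60)
E
```

```text
stick [ 0.5716 -0.0527] 0.159 0.024 yaw -15.0 -11.6
block [0.5307 0.296 ] 0.149 0.112 yaw -2.1 -2.1
spot outer [ 0.5732 -0.0349] 0.206 0.166 yaw 2.4 2.6
well [[0.566 0.296 0.07 ]]
0.0726 ([0.5, 0.0, 0.154], [180.0, 0.0, 180.0])
[-1.79937246e+02 -1.50190445e-02  2.58302938e+01] 0.1
pick 0 [-19.   7. -17.  66.   0. -29.]
pick 1 [-19.   7. -17.  66.   0. 151.]
place 0 [-43.   6. -18.  66.   0. -23.]
place 1 [-43.   6. -18.  66.   0. 157.]
push0 0 [22. 15. -4. 71.  0. 22.]
push0 1 [  22.   15.   -4.   71.    0. -158.]
push90 0 [ 22.  15.  -4.  71.   0. -68.]
push90 1 [ 22.  15.  -4.  71.   0. 112.]
push-90 0 [ 22.  15.  -4.  71.   0. 112.]
push-90 1 [ 22.  15.  -4.  71.   0. -68.]
repick 0 [-52. -30. -51.  52.  10. -31.]
repick 1 [-52. -30. -51.  52.  10. 149.]
repick 0 None
repick 1 None
insert 0 None
insert 1 None
insert 0 None
insert 1 None
insert 0 None
insert 1 None
insert 0 None
insert 1 None
```

Run:
```python
from h import *
S=[.607,-.033]
ik=lambda g,y,t:any(robot.ik(*pose(g,y,t,f)) is not None for f in(0,1))
for ti in(0,15,30,40,45,50,60,70,80,90):
    print("insert",ti,[y for y in range(-180,180,15) if ik([*S,.15],y,ti) and ik([*S,.25],y,ti)])
for a in(-45,-30,-15,0,15,30,45,60):
    print("pick",a,[y for y in range(-180,180,15) if ik([.495,-.289,.03],y,a)and ik([.495,-.289,.12],y,a)])
```

```text
insert 0 [-180, -165, -150, -135, -120, -105, -90, -75, -60, -45, -30, -15, 0, 15, 30, 45, 60, 75, 90, 105, 120, 135, 150, 165]
insert 15 [-180, -165, -150, -135, -120, -105, -90, -75, -60, -45, -30, -15, 0, 15, 30, 45, 60, 75, 90, 105, 120, 135, 150, 165]
insert 30 [-150, -135, -120, -105, -90, -75, -60, -45, -30, -15, 0, 15, 30, 45, 60, 75, 90, 105, 120, 135]
insert 40 [-120, -105, -90, -75, -60, -45, -30, -15, 0, 15, 30, 45, 60, 75, 90, 105]
insert 45 [-120, -105, -90, -75, -60, -45, -30, 15, 30, 45, 60, 75, 90]
insert 50 [-120, -105, -90, -75, -60, -45, -30, 30, 45, 60, 75, 90]
insert 60 [-105, -90, -75, -60, -45, 30, 45, 60, 75]
insert 70 [-90, -75, -60, 45, 60, 75]
insert 80 [-90, -75, -60, 45, 60]
insert 90 [-60]
pick -45 [-180, -165, -150, -135, -120, -105, -90, -75, 0, 15, 30, 45, 60, 75, 90, 105]
pick -30 [-180, -165, -150, -135, -120, -105, -90, -75, -60, -45, -30, -15, 0, 15, 30, 45, 60, 75, 90, 105, 120, 135, 150, 165]
pick -15 [-180, -165, -150, -135, -120, -105, -90, -75, -60, -45, -30, -15, 0, 15, 30, 45, 60, 75, 90, 105, 120, 135, 150, 165]
pick 0 [-180, -165, -150, -135, -120, -105, -90, -75, -60, -45, -30, -15, 0, 15, 30, 45, 60, 75, 90, 105, 120, 135, 150, 165]
pick 15 [-180, -165, -150, -135, -120, -105, -90, -75, -60, -45, -30, -15, 0, 15, 30, 45, 60, 75, 90, 105, 120, 135, 150, 165]
pick 30 [-180, -165, -150, -135, -120, -105, -90, -75, -60, -45, -30, -15, 0, 15, 30, 45, 60, 75, 90, 105, 120, 135, 150, 165]
pick 45 [-180, -165, -150, -135, -120, -105, -90, -75, 0, 15, 30, 45, 60, 75, 90, 105]
pick 60 [-150, -135, -120, -105, -90, 15, 30, 45, 60, 75]<stdin>:3: UserWarning: Gimbal lock detected. Setting third angle to zero since it is not possible to uniquely determine all angles.
```

Everything checks out: the stick is 159×24 mm and the block 149×112 mm. The plan:
- **Lay down:** put the stick on the mat heading -60°.
- **Push:** use the open fingers as a two-point pusher.
- **Re-grasp:** take the stick tilted 27°, so the tool comes in at 63° for standing it up.

```bash
cat >> h.py <<'E'
def go(g,yaw,tilt=0,flip=0,off=.054): robot.move_pose(*pose(g,yaw,tilt,flip,off))
def ln(g,yaw,tilt=0,flip=0,vel=.15,guard=None,off=.054):
    p,r=pose(g,yaw,tilt,flip,off); return robot.line_to(p,vel=vel,rotation=r,guard=guard)
E
python3 - <<'E'
from h import *
F=0
# flip check: same flip for everything about the stick
for f in(0,1): print(f,[np.round(q) if (q:=robot.ik(*pose(*a,f))) is not None else None for a in (([.572,-.053,.1],-14.5,0),([.495,-.289,.1],-60,0),([.47,-.246,.1],-60,27),([.607,-.033,.15],-87.5,63))])
go([.572,-.053,.10],-14.5); ln([.572,-.053,.022],-14.5)
robot.set_gripper(0.0); print(robot.observe()["gripper_width"],robot.observe()["gripper_force"])
ln([.572,-.053,.08],-14.5,vel=.2); go([.495,-.289,.08],-60); ln([.495,-.289,.0265],-60,vel=.12,guard=8)
robot.set_gripper(.05); ln([.495,-.289,.13],-60,vel=.25)
s=robot.observe();print(s["time"],s["q"])
go([.54,.39,.14],-90)
cv2.imwrite("pics/top1.png",robot.grab_frame("top")); cv2.imwrite("pics/scene1.png",robot.grab_frame("scene"));print(robot.observe()["time"])
E
```

```text
0 [array([-18.,   3., -13.,  74.,   0.,  -4.]), array([-43.,   3., -13.,  74.,   0.,  17.]), array([-36., -36., -50.,  51., -11.,  22.]), array([  9.,  23.,  -2.,  77., -62., 103.])]
1 [array([-18.,   3., -13.,  74.,   0., 176.]), array([ -43.,    3.,  -13.,   74.,    0., -163.]), array([ -36.,  -36.,  -50.,   51.,  -11., -158.]), array([  9.,  23.,  -2.,  77., -62., -77.])]
0.020896178832259867 60.28472542762756
6.3667 [-4.33494138e+01  1.96667255e+00 -1.10064129e+01  7.69655244e+01
  7.11023967e-04  1.66536248e+01]
8.8833
```

View pics/top1.png

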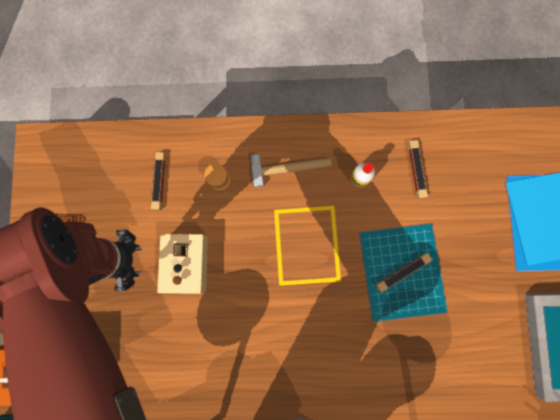

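The stick lies released on the mat, from (380,287) to (430,258), and the spot is empty. Next I'll push the block to 12 mm short of its target, then measure.

```bash
cat >> h.py <<'E'
def pusher(c,yaw,gap,z=.085,along=0):
    "pusher TCP pose behind the block's +y face, gap from face to finger front; heading -y of the block"
    y=np.radians(yaw); n=np.array([-np.sin(y),np.cos(y)]); x=np.array([np.cos(y),np.sin(y)])
    p=np.array(c)+n*(.055+.011+gap)+x*along
    return [*p,z],yaw-90
E
python3 - <<'E'
from h import *
robot.set_gripper(.082)
g,y=pusher([.5307,.296],-2.1,.02); ln(g,y,off=0,vel=.12)
g,y=pusher([.5307,.296],-2.1,.001); ln(g,y,off=0,vel=.06)
g,y=pusher([.5725,-.035],2.4,.012); 
ln(g,y,off=0,vel=.09); s=robot.observe();print(s["time"],s["ft_force"],s["tool_pos"],g)
im=robot.grab_frame("top");cv2.imwrite("pics/top2.png",im)
cv2.imwrite("pics/crop2.png",cv2.resize(im[190:300,180:360],None,fx=4.4,fy=4.4,interpolation=cv2.INTER_CUBIC))
E
```

```text
14.5583 [-0.21410759  2.85228238 -1.16910518] [0.569226   0.04303086 0.08499929] [np.float64(0.5692336990091225), np.float64(0.042931580747710946), 0.085]
```

View pics/crop2.png

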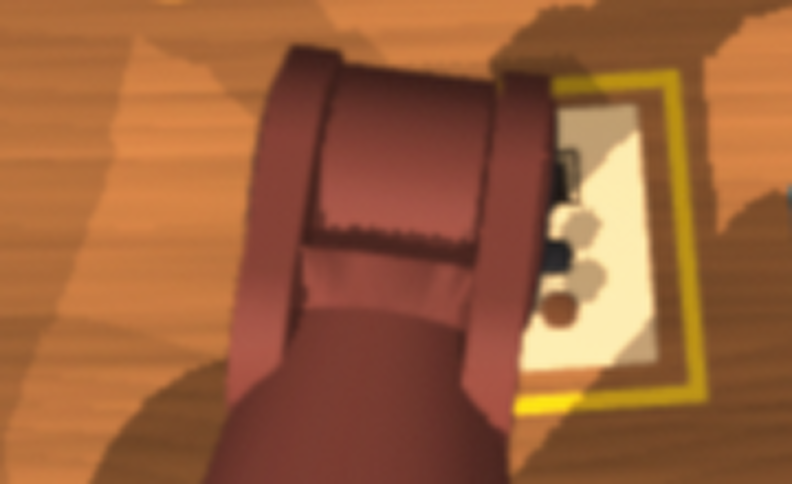

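The block is in the outline and looks square. Its -y top corners are at crop (636,104) and (658,360).

Run:
```python
from h import *
C=lambda a:(np.array(a)+.5)/4.4-.5+[180,190]
q=px2w("top",C([[636,104],[658,360],[520,370]]),.07)[:,:2]; d=q[0]-q[1]; n=np.array([-d[1],d[0]])/np.linalg.norm(d)
print(q.round(4),np.linalg.norm(d),np.degrees(np.arctan2(d[1],d[0])),"centre",(q[:2].mean(0)+n*.055).round(4))
s=px2w("top",C([[681,70],[708,402]]),0)[:,:2];d=s[0]-s[1];n=np.array([-d[1],d[0]])/np.linalg.norm(d);print("spot",np.linalg.norm(d),np.degrees(np.arctan2(d[1],d[0])),s.mean(0)+n*.083)
```

```text
[[ 0.6504 -0.079 ]
 [ 0.5007 -0.0859]
 [ 0.4969 -0.0059]] 0.14987463335329101 2.6596241450285154 centre [ 0.573  -0.0275]
spot 0.20653548317969342 2.1910012906836163 [ 0.57368678 -0.03490481]
```

Run:
```python
from h import *
g,y=pusher([.5725,-.035],2.4,.0045); ln(g,y,off=0,vel=.05)
g,y=pusher([.5725,-.035],2.4,.05); ln(g,y,off=0,vel=.15)
g[2]=.2; ln(g,y,off=0,vel=.3)
go([.45,.30,.20],-90)
im=robot.grab_frame("top");cv2.imwrite("pics/top3.png",im);cv2.imwrite("pics/scene3.png",robot.grab_frame("scene"))
cv2.imwrite("pics/crop3.png",cv2.resize(im[195:325,265:455],None,fx=4.2,fy=4.2,interpolation=cv2.INTER_CUBIC));print(robot.observe()["time"])
```

```text
16.9917
```

View pics/crop3.png

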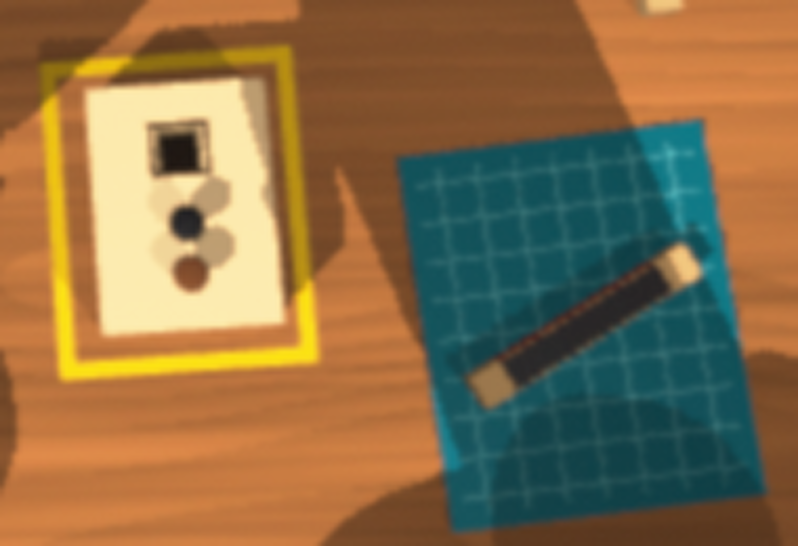

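The block sits square inside the tape, its corners at crop (86,92), (262,78), (284,322) and (103,335). The well is centred near (180,149). The stick lies on the mat with its ends at (490,385) and (691,259).

```bash
cat > plan.py <<'E'
from h import *
C=lambda a:(np.array(a)+.5)/4.2-.5+[265,195]
def quad(px,z):
    q=px2w("top",C(px),z)[:,:2]; d=(q[0]+q[1]-q[2]-q[3])/2; return q.mean(0),np.degrees(np.arctan2(d[1],d[0])),np.linalg.norm(d),np.linalg.norm(q[0]+q[3]-q[1]-q[2])/2
B=quad([[86,92],[262,78],[284,322],[103,335]],.07)
W=quad([[150,124],[206,121],[210,174],[154,177]],.07)
S=quad([[703,275],[680,242],[467,377],[487,409]],.025)
yb=np.radians(B[1]); well=B[0]+.035*np.array([np.cos(yb),np.sin(yb)])
a=27; h=S[1]+180; e=np.array([np.cos(np.radians(S[1])),np.sin(np.radians(S[1]))])
gp=[*(S[0]+.05*e),.0275]
def rigid(flip,H):
    p,r=pose(gp,h,a,flip); R=Ro.from_euler("xyz",r,degrees=True)
    off=R.inv().apply(np.array([*S[0],.014])-p)           # stick centre in tool frame
    _,r2=pose([0,0,0],H,90-a,1-flip); R2=Ro.from_euler("xyz",r2,degrees=True)
    down=R2.apply(R.inv().apply(np.array([-e[0],-e[1],0]))); return off,R2,r2,down
def ins(flip,H,c):
    off,R2,r2,_=rigid(flip,H); return (np.array(c)-R2.apply(off)).tolist(),r2
E
python3 - <<'E'
from plan import *
print("B",B,"\nW",W,well,"\nS",S)
H=B[1]-90
for f in(0,1):
    print(f,rigid(f,H)[3].round(3))
    for p in(pose(gp,h,a,f),pose([gp[0],gp[1],.2],h,a,f),ins(f,H,[*well,.22]),ins(f,H,[*well,.094])):
        q=robot.ik(*p);print(np.round(p[0],3),None if q is None else np.round(q))
E
```

```text
B (array([ 0.57292259, -0.03529486]), np.float64(2.678093219388534), np.float64(0.1493382892372797), np.float64(0.10966696194152259)) 
W (array([ 0.60775722, -0.03422876]), np.float64(2.4135566180024304), np.float64(0.03279389665143459), np.float64(0.034511840116729746)) [ 0.60788437 -0.0336595 ] 
S (array([ 0.49366552, -0.2867523 ]), np.float64(-60.07965630914048), np.float64(0.1610447569095062), np.float64(0.02383976106629528))
0 [-0.  0. -1.]
[ 0.531 -0.351  0.076] [ -47.   46.   29.   99.    6. -169.]
[ 0.531 -0.351  0.248] [ -47.   43.   42.  115.    6. -169.]
[0.605 0.028 0.295] [ 10.  19.   6.  90. -62. -75.]
[0.605 0.028 0.169] [ 10.  25.  -1.  78. -62. -75.]
1 [-0.  0. -1.]
[ 0.531 -0.351  0.076] [-47.  46.  29.  99.   6.  11.]
[ 0.531 -0.351  0.248] [-47.  43.  42. 115.   6.  11.]
[0.605 0.028 0.295] [ 10.  19.   6.  90. -62. 105.]
[0.605 0.028 0.169] [ 10.  25.  -1.  78. -62. 105.]
```

Run:
```python
from plan import *
f=1;H=B[1]-90
up=lambda z:[gp[0],gp[1],z]
robot.set_gripper(.05)
go(up(.12),h,a,f); print(ln(gp,h,a,f,vel=.12,guard=10))
robot.set_gripper(0.); s=robot.observe();print(s["gripper_width"],s["gripper_force"],s["tool_pos"],s["ft_force"])
ln(up(.20),h,a,f,vel=.2)
robot.move_pose(*ins(f,H,[*well,.225]))
print(ln.__name__,robot.line_to(ins(f,H,[*well,.165])[0],vel=.1,guard=10)); s=robot.observe();print(s["time"],s["gripper_width"],s["ft_force"])
t=robot.grab_frame("top");sc=robot.grab_frame("scene");cv2.imwrite("pics/top4.png",t);cv2.imwrite("pics/scene4.png",sc)
k=lambda i,x,y:cv2.resize(i[y:y+150,x:x+100],None,fx=3.9,fy=3.9,interpolation=cv2.INTER_CUBIC)
c=k(sc,260,90)
P=lambda z:w2px("scene",[*well,z])[0]
print(P(.165-.08),P(.165+.08),P(.07))
u=w2px("top",[*well,.1])[0].astype(int);
cv2.imwrite("pics/crop4.png",np.hstack([c,k(t,u[0]-50,u[1]-75)]))
```

```text
False
0.020629075771280318 60.5217969417572 [ 0.53125423 -0.35185196  0.0767117 ] [ 1.34113971 -1.86336471  5.94117495]
ln False
24.2 0.020492305471954964 [-0.17265576 -0.44775093 -0.19529313]
[293.03402387 180.72072934] [295.1550178 113.7426846] [292.85144216 186.48640627]
```

View pics/crop4.png

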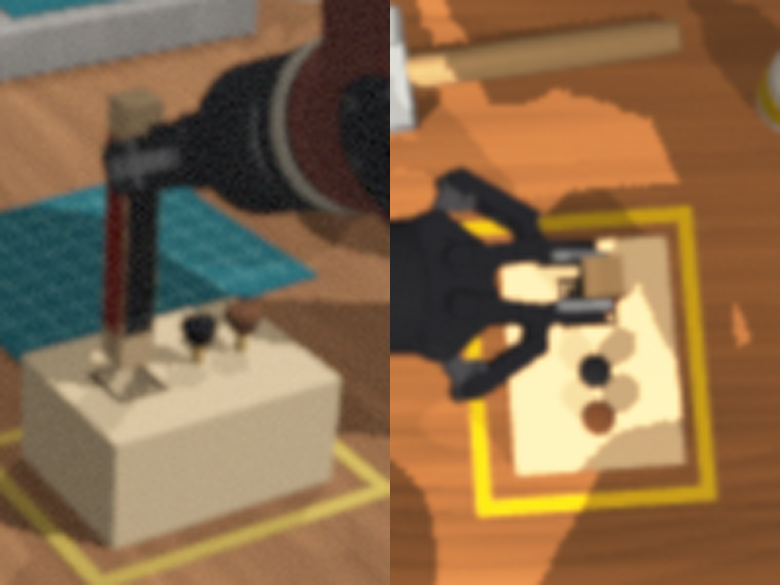

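The stick hangs vertical over the well: its lower end is at left crop (129,362), the well mouth at (130,379). I'll check the top face at right crop (603.5,275) against its predicted position.

Run:
```python
from plan import *
u=w2px("top",[*well,.1])[0].astype(int)
px=(np.array([603.5-390,275])+.5)/3.9-.5+u-[50,75]
print(px2w("top",px,.245)[0],well)
```

```text
[ 0.60753207 -0.03588181  0.245     ] [ 0.60788437 -0.0336595 ]
```

Run:
```python
from plan import *
f=1;H=B[1]-90; w=well+[0,.001]
st=robot.observe()["tool_pos"][2]
r=robot.line_to(ins(f,H,[*w,.0955])[0],vel=.04,guard=10); s=robot.observe()
print(r,s["tool_pos"],ins(f,H,[*w,.095])[0],s["ft_force"],s["time"])
```

```text
False [0.60530609 0.02887162 0.17108001] [0.6050054646370238, 0.0288875572797698, 0.16951548698593555] [-2.8512992   1.16930953  5.03065637] 26.1917
```

Run:
```python
from plan import *
robot.set_gripper(.045); robot.pause(.3)
s=robot.observe(); z=Ro.from_euler("xyz",s["tcp_rot"],degrees=True).as_matrix()[:,2]
p=np.array(s["tool_pos"]); robot.line_to((p-.09*z).tolist(),vel=.1)
go([.45,.30,.25],-90,0,1)
t=robot.grab_frame("top");sc=robot.grab_frame("scene");print(robot.observe()["time"])
k=lambda i,x,y:cv2.resize(i[y:y+150,x:x+100],None,fx=3.9,fy=3.9,interpolation=cv2.INTER_CUBIC)
u=w2px("top",[*well,.1])[0].astype(int);print(u)
for z in(.07,.175): print((w2px("scene",[*well,z])[0]-[260,90])*3.9, (w2px("top",[*well,z])[0]-u+[50,75])*3.9+[390,0])
cv2.imwrite("pics/crop5.png",np.hstack([k(sc,260,90),k(t,u[0]-50,u[1]-75)]))
cv2.imwrite("pics/scene5.png",sc);cv2.imwrite("pics/top5.png",t)
```

```text
30.775
[307 228]
[128.12062442 376.29698445] [585.98221855 300.45056074]
[133.3255622  211.93227314] [592.70861178 285.15373603]
```

View pics/crop5.png

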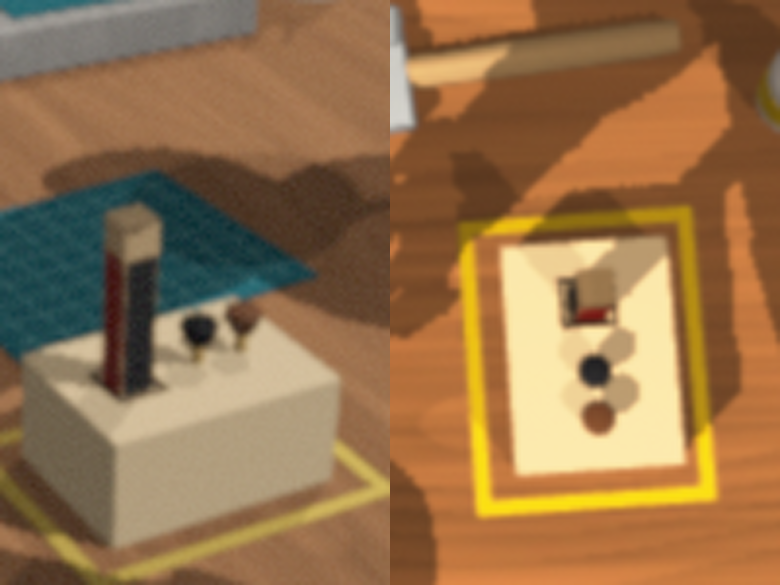

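View pics/scene5.png

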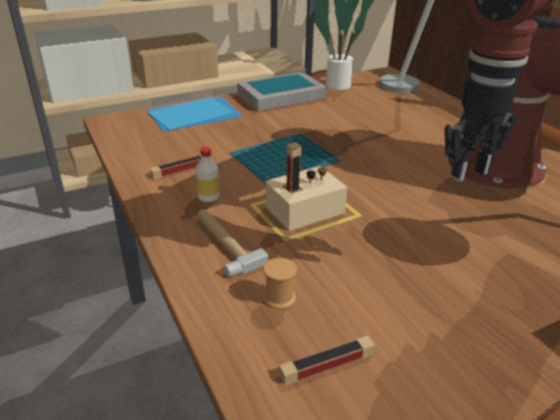

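The stick stands in the well with its top at left crop (133,217), against a prediction of (133,212) for fully home. The block is square inside the tape and the bystanders haven't moved.

```bash
python3 -c "
from plant import robot
print(robot.job_done())"
```

```text
the job is handed in; nothing more can be done
None
```

The job is handed in at about 31 s of the 72 s allowed: I laid the stick on the mat, slid the block square into the yellow outline, and stood the stick fully home in its well, leaving the bystanders untouched.

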